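# Snap the finned driver module onto the lamp control rail

## Robot

A 7-joint arm with a two-finger parallel gripper is mounted at the origin on the work surface. World frame = base frame: x ahead of the robot, y to its left, z up, the work surface at z = 0. Lengths are in mm, angles in rad, forces in N, time in s.
With the tool pointing down it reaches from about 400 to 850 mm from the base axis. Payload 4.5 kg.
Tool frame: the origin (TCP) lies midway between the tips of the shut fingers; the grasp point (between the pads) lies 19 mm behind it; z points along the fingers, y is the direction in which the jaws open and shut (so a half turn about z gives the same grasp; the last joint's range is limited). The gripper opens to 88 mm and grips with 3 to 60 N. Pads are 18 mm wide; open, the fingers measure 123 mm over their backs; the gripper's body (75 mm by 187 mm) begins 45 mm behind the grasp point.
Start: joints at [-1.236, 0.689, -0.195, 1.565, 0.157, 0.902, -0.215], TCP at [185.158, 596.967, 238.743] pointing down, gripper open.
Joint ranges: [-3.01, 3.01], [-0.46, 2.08], [-1.47, 1.51], [0.13, 2.56], [-1, 4.14], [0.04, 2.09], [-2.66, 2.66]. Speed limits (rad/s): [2.57, 2.57, 3.14, 3.14, 3.14, 3.14, 3.14].

## Interface

Orientations are given as a unit quaternion [x, y, z, w].
In Python, from rig import arm, optics gives the robot as it stands.
- The arm moves only by the shell command python3 -m crank 'ROWS' [FORCE]. ROWS is JSON, a list that holds one entry, the list of rows, each a list of 7 numbers: the shift along the world's x, y, z in units of 25 mm (1.0 is 25 mm), then the turn, a rotation vector about the world's x, y, z in degrees, then the opening, from -1 (shut) to 1 (fully open). A call has 1 to 8 rows; each row shifts and turns the commanded pose from where the row before left it; what a row does not reach is not made up. A row lasts 1/8 s, in which the tool goes at most 62.5 mm and 10.7 degrees, less where a joint would pass 70% of its speed; a pose out of reach is approached as far as the arm can. A call is refused whole if a number of a shift passes 1 or a number of a turn 10.7, either way. A call with a gripper value outside its range is refused whole. The fingers move at their own pace and stop on an object; FORCE is the grip in N (left out, the last holds). Time passes only in rows, so rows that do not move let the fingers close. It gives the time, the measured TCP pose, the force and the opening at its end, in the units of the state.
- arm.state(): the state, without advancing time (a new reading comes with each control period).
- optics.snapshot(name): name is "side" or "top"; returns the picture (400x640x3 uint8, red, green, blue); there is no depth.
- optics.calibration(name): a dict with "K" (3x3 intrinsics, pixels), "R" (3x3) and "t" (3): a world point X has camera coordinates R X + t. Camera axes: x right, y down, z forward; pixel columns grow to the right and rows downward; lengths in mm; the calibration is good to about 2 mm. A picture is of the moment at which its call begins. calibration takes no time and is no camera call.
- arm.close_job(): hands the job in, once; it reports no verdict.
The state is a dict: "time": time; "q": joint angles; "qvel": joint speeds; "joint_efforts": joint torques, N m; "tool_pos": TCP position; "orientation": TCP orientation; "contact_force": force on the tool from outside, world axes, zero at the start; "moment": the same for the moment, N m; "grip_width": finger opening in mm.
Only numpy, scipy, OpenCV 4.12 (cv2) and the standard library are available. Lean on these libraries where they do the work, as an engineer would, in place of code of your own. Each camera call takes 0.05 s, during which the arm holds its last target. There are 200 camera calls.

## Task

Fit the finned lamp driver module to the control rail: lift it out of the rack by its end faces, stand it on the rubber mat and let go so that you can take it again across its narrow width. Then, holding it tilted with the foot end up, hook its fixed lip under the rail edge that faces away from the tall cable duct, and rock it down until the sprung foot clicks under the other edge. Leave it flat and fully home on the bare stretch of the rail, let go, and leave everything else where it was.

Things in the scene. Friction and masses are not known exactly. Their poses are not given: they have to be found in the camera images.
- module: The module: black case, silver finned top, 66 mm long (x), 44 wide (y), 70 tall, 0.25 to 0.4 kg. Starts upright in one of the rack's slots, its +x along the rack's +x, 2.5 mm free each side. Stands on a fixed lip leg (+x end) and a sprung steel foot (-x end). Origin: centre of the footprint, at the feet's undersides; z up. Sides are flat and grippable 18 to 70 mm above the origin.
- module_lip (a point): Upper edge of the fixed lip's tip, mid width: x = +15, z = +8 mm in the module's frame. The lip is 6 mm thick, as wide as the case and points to -x from its leg, whose inner face is at x = +22 mm and outer at +32 mm (leg bottom at z = 0).
- module_seat (a point): Middle of the underside that sits on the rail: x = -7, z = 14 mm in the module's frame; flat from x = -22 to +8 mm. From x = +8 to +22 mm the underside is cut back to z = 18 mm, so that the module can be hooked on tilted by about 0.45 rad, foot end up (below 0.38 rad the foot rubs on the rail's top).
- module_top_foot_end (a point): Point on top of the fins near the foot end (x = -24, z = 70 mm in the module's frame). The fins' tops are level and firm: pressing down here snaps the foot on. Hooked but not yet snapped, the module tips back away from the duct if let go while tilted by more than about 0.2 rad.
- module_foot (a joint): Sprung foot's travel, m: 0 = fully in (towards the module's middle), up to 0.006 pushed outward (-x). Wedge nose, tip at x = -15.5, z = 8 mm in the module's frame. Spring 2.5 N plus 1 N per mm. Pressing its sloping lower face onto the rail edge opens it (about 10 N down above the foot, first touch at a tilt of about 0.2 rad); snapped on it reads under 0.0025.
- rail_base: Fixed grey base plate, 200 x 280 x 6 mm, with a steel rail along its y at x = 0. Origin: on the table under the rail's middle, z up. Rail flange: edges at x = -20 and +20 mm, underside at z = 26, top at z = 30 mm; stem 24 mm wide. Grey slotted cable duct, 82 mm high, along the -x side (x = -80 to -44 mm). Snapped on, the module has this body's yaw, and its origin at x = 0 (within 2 mm), z = 16 mm.
- rail_far_edge (a point): Lower edge of the rail flange on the side away from the duct (x = +20, y = -22, z = 26 mm in the base's frame): the lip goes under this edge, the foot under the opposite one.
- rail_free (a point): Middle of the bare stretch, on the rail's top (x = 0, y = -22, z = 30 mm in the base's frame). The module may sit up to 40 mm to either side along the rail. Two grey terminal modules, 80 mm high, stand from y = 74 mm on; a small black end clamp, 40 mm high, at y = -123 to -113 mm.
- mat: Fixed black rubber mat, 150 x 150 x 3 mm, flat on the table between rack and rail. Origin: centre of its underside; top 3 mm above.
- rack: Fixed aluminium rack, three slots along its y (centres at y = -54, 0, +54 mm; which one holds the module varies) between four upright plates 48 mm long in x, tops 75 mm above the table, level with the module's top: so it can only be taken by its end faces, which stand 9 mm clear of the plates. Slot floors 5 mm above the table. Origin: centre of its underside.
- case_dial: Spare black case with a round dial on top, 66 x 44 x 68 mm, in another rack slot; leave alone. Origin under its centre.
- case_plain: Spare black case with a smooth grey top, 66 x 44 x 60 mm, in another rack slot; leave alone. Origin under its centre.
- dish: Glass dish, 90 mm across, 16 mm high; bystander. Origin under its centre.
- dropper: Small amber bottle, 36 mm across, 75 mm high; bystander. Origin under its centre.
- slide_box: White slide box, 90 x 160 x 32 mm; bystander. Origin under its centre.
- driver: Screwdriver, 170 mm long, lying on the table; bystander. Its x runs along it.
- eyepiece: Black eyepiece, 42 mm across, 66 mm high; bystander. Origin under its centre.
- specimen: Grey rock specimen, 60 mm across, 30 mm high; bystander. Origin under its centre.
Things that resemble listed ones, but are neither listed nor needed, are in the scene too. What is shaped like the module but purple or yellow is not meant. Several things have the shape of the mat; the one meant has the colours described above.

How it is judged:
By the outcome, as a careful person would: the job done as asked, in the order asked, and still so for the second after the job is handed in, with the robot touching nothing.
It also fails if it takes over 64 s, if anything falls off the work surface, if the arm or the gripper's body presses on something with over 40 N, if the wrist force passes 120 N, or if a joint passes its speed limit or range.

## Working session

There is one attempt and no reset: what is moved stays moved. The work goes in short steps, Python scripts to look and compute and a shell command to move; the robot and the scene stay as the last step left them, time stands still between calls to the robot, and variables do not carry over. Pictures are saved under pics/ and viewed, about 8 in all and at most 12, crops included, and the job is handed in when it is done.

```bash
mkdir -p pics; ls; python3 - <<'E'
from rig import arm, optics
import cv2
for n in("top","side"):
    im=optics.snapshot(n); cv2.imwrite(f"pics/{n}0.png",im[:,:,::-1])
    c=optics.calibration(n); print(n,c["K"],c["R"],c["t"])
print(arm.state())
E
```

```text
pics
top [[384.8276129    0.         320.24562749]
 [  0.         384.8276129  197.74881141]
 [  0.           0.           1.        ]] [[-0.01174531 -0.99992421  0.00369133]
 [-0.98470842  0.01092473 -0.1738677 ]
 [ 0.17381419 -0.00567702 -0.9847621 ]] [-92.31926838 521.38724313 962.69537145]
side [[519.05374022   0.         316.31209084]
 [  0.         519.05374022 200.22567197]
 [  0.           0.           1.        ]] [[ 0.73575161 -0.6772423   0.00352567]
 [-0.47405806 -0.51871748 -0.71147813]
 [ 0.48367191  0.52179981 -0.7026994 ]] [-430.4624544   253.43234606 1200.64949572]
{'time': 0.1, 'q': array([-1.23619584,  0.68988702, -0.19452431,  1.56622957,  0.15728704,
        0.90249871, -0.21506241]), 'qvel': array([ 1.32178608e-03, -1.25203287e-03, -1.09637642e-03, -7.53393890e-05,
        6.17740417e-04,  7.25229230e-04,  3.00093230e-03]), 'joint_efforts': array([-2.07632424e-03, -5.28498638e+01, -1.27155449e+00, -1.53835577e+01,
       -5.26264496e-02,  1.98917078e-03,  3.40978829e-05]), 'tool_pos': array([185.04744268, 596.38810469, 238.00129508]), 'orientation': array([ 1.49780511e-01,  9.88718935e-01, -8.13681189e-04, -6.89775681e-05]), 'contact_force': array([-0.07935995,  0.0888474 , -0.20506574]), 'moment': array([-0.03928642,  0.02573324, -0.00320786]), 'grip_width': 87.81429705672082}
```

View pics/top0.png

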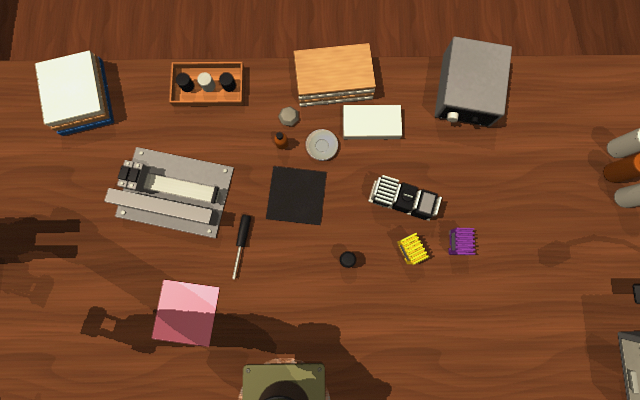

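View pics/side0.png

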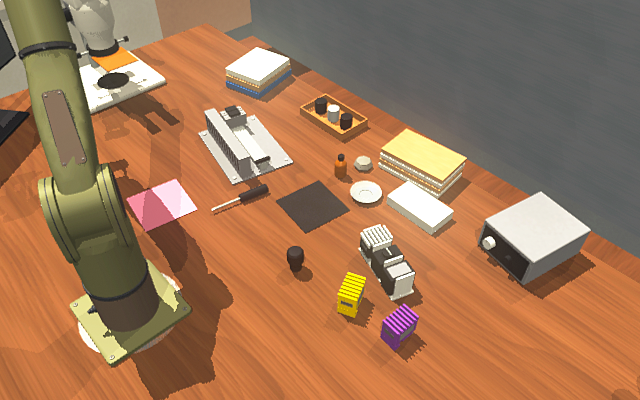

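The top view shows the rack at about (405,198) with the finned module in its left slot (385,192). The black mat is at (297,195) and the rail base at (170,192), with the duct on its near side. The side view shows the same layout. I'll enlarge both for edge picking.

```bash
python3 - <<'E'
import cv2,numpy as np
t=cv2.imread("pics/top0.png");s=cv2.imread("pics/side0.png")
def crop(im,x,y,w,h,k=4):
    c=cv2.resize(im[y:y+h,x:x+w],None,fx=k,fy=k,interpolation=cv2.INTER_CUBIC)
    for i in range(0,w,10):
        cv2.line(c,(i*k,0),(i*k,4 if (x+i)%50 else 12),(0,255,255),1)
        if (x+i)%20==0: cv2.putText(c,str(x+i),(i*k,18),0,.35,(0,255,255),1)
    for j in range(0,h,10):
        cv2.line(c,(0,j*k),(4,j*k),(0,255,255),1)
        if (y+j)%20==0: cv2.putText(c,str(y+j),(6,j*k+4),0,.35,(0,255,255),1)
    return c
a=np.hstack([crop(t,360,170,90,60,4),crop(s,350,220,90,80,4)[:240]])
a=np.vstack([np.hstack([crop(t,360,160,90,70),crop(s,350,220,90,70)])])
b=np.hstack([crop(t,100,140,100,70)[:, :400],crop(s,200,90,80,70)])
b=np.hstack([crop(t,100,145,100,75,4)[:,:],crop(s,195,95,100,75,4)[:,:]])
cv2.imwrite("pics/rack.png",cv2.resize(a,(800,int(a.shape[0]*800/a.shape[1]))))
cv2.imwrite("pics/rail.png",crop(t,100,140,140,100,5))
cv2.imwrite("pics/rail.png",np.vstack([crop(t,100,143,140,97,3),crop(s,190,95,140,90,3)]))
E
```

```text
(no output)
```

View pics/rack.png

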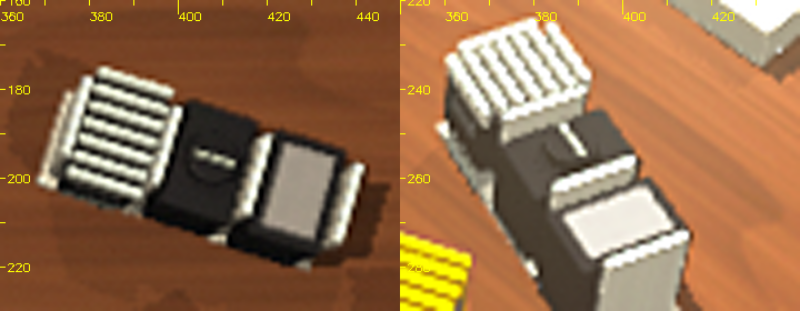

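View pics/rail.png

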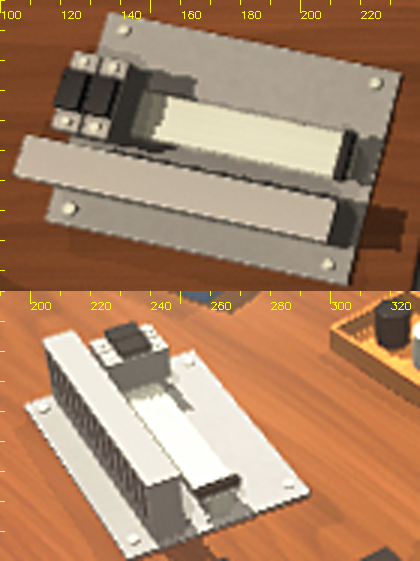

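Crops: the fin top corners are at about (382,175), (399,181), (391,208) and (374,200) in the top view. In the side view they are at about (380,224), (393,237), (372,246) and (360,233). The base-plate corners are clear in both views: top (137,147), (234,168), (217,238), (115,216). The duct is on the robot side, so rail +x points away from the robot.

```bash
cat > h.py <<'E'
import numpy as np,cv2
from rig import arm,optics
C={n:optics.calibration(n) for n in("top","side")}
def P(n): c=C[n]; return np.array(c["K"])@np.c_[np.array(c["R"]),np.array(c["t"])]
def tri(a,b):
    X=cv2.triangulatePoints(P("top"),P("side"),np.float64(a).T.copy(),np.float64(b).T.copy()); return (X[:3]/X[3]).T
def plane(n,p,z):
    c=C[n];R=np.array(c["R"]);o=-R.T@np.array(c["t"])
    d=(R.T@np.linalg.inv(c["K"])@np.c_[np.float64(p),np.ones(len(p))].T).T
    return o+d*((z-o[2])/d[:,2])[:,None]
def proj(n,X): x=np.c_[np.float64(X),np.ones(len(X))]@P(n).T; return x[:,:2]/x[:,2:]
def sub(im,p,w=3):
    g=cv2.cvtColor(im,cv2.COLOR_BGR2GRAY); return cv2.cornerSubPix(g,np.float32(p).reshape(-1,1,2),(w,w),(-1,-1),(3,40,.01)).reshape(-1,2)
def yaw(v): return np.degrees(np.arctan2(v[1],v[0]))
E
python3 - <<'E'
from h import *
np.set_printoptions(precision=1,suppress=True)
t=cv2.imread("pics/top0.png");s=cv2.imread("pics/side0.png")
def rep(name,a,b,z):
    a2,b2=sub(t,a,2),sub(s,b,2); print(name,"\n",np.c_[a2,b2],"\ntri\n",tri(a2,b2))
    for n,p in(("top",a2),("side",b2)):
        Q=plane(n,p,z); print(n,"plane",Q[:,:2].tolist() if 0 else Q[:,:2].ravel(),"c",Q.mean(0)[:2],"yaw x-edges",yaw(Q[0]-Q[3]),yaw(Q[1]-Q[2]),"y-edges",yaw(Q[0]-Q[1])-90,yaw(Q[3]-Q[2])-90)
# order far-left, far-right, near-right, near-left
rep("fins",[(382.5,175.3),(399.4,181.4),(391.5,207.7),(374,200.5)],[(380.4,224),(392.8,236.9),(372.5,245.9),(360.1,233)],75)
rep("base",[(136.7,147),(234,168),(216.7,238),(115,216.3)],[(254.3,114.7),(293.3,162.3),(233.3,184),(199,133)],6)
# mat
for n,im in(("top",t),("side",s)):
    m=cv2.inRange(im,(0,0,0),(50,50,50)); k,l,st,ce=cv2.connectedComponentsWithStats(m)
    u,v=(297,195) if n=="top" else (313,206)
    c,_=cv2.findContours((l==l[v,u]).astype(np.uint8),0,2); c=max(c,key=cv2.contourArea)
    q=plane(n,c[:,0].astype(float),3)[:,:2]; print("mat",n,cv2.minAreaRect(q.astype(np.float32)))
E
```

```text
fins 
 [[382.5 175.3 380.3 223.9]
 [399.4 181.4 392.6 237.3]
 [391.5 208.  372.1 244.1]
 [372.7 201.2 359.6 232.2]] 
tri
 [[ 567.1 -255.4   83.1]
 [ 556.3 -301.9   79.1]
 [ 495.  -283.7   84.7]
 [ 509.1 -234.3   76.6]]
top plane [ 572.  -258.9  555.5 -301.6  486.7 -278.4  504.9 -231.3] c [ 529.8 -267.6] yaw x-edges -22.36949742277415 -18.636908173640958 y-edges -21.13522029801382 -21.05701645559249
side plane [ 571.3 -250.1  560.4 -300.3  507.6 -281.4  513.1 -234.6] c [ 538.1 -266.6] yaw x-edges -14.87455768511054 -19.704917500803866 y-edges -12.253115210784955 -6.623919694570546
base 
 [[135.8 146.6 253.9 114. ]
 [233.  167.6 292.5 161.7]
 [215.3 237.3 232.3 183.8]
 [114.5 215.7 197.4 132.8]] 
tri
 [[678.2 411.    9.8]
 [615.5 140.3   7.2]
 [423.6 182.8   7.3]
 [485.3 457.5   4.5]]
top plane [677.8 413.8 614.4 141.4 423.1 183.5 484.4 457.2] c [549.9 299. ] yaw x-edges -12.645365409618217 -12.407125683750316 y-edges -13.103498535096932 -12.624147284413013
side plane [682.  414.9 617.2 140.9 424.6 183.8 484.7 455.4] c [552.1 298.8] yaw x-edges -11.599519682907522 -12.551783828916268 y-edges -13.320006883750338 -12.486778203458783
mat top ((536.17333984375, -32.720130920410156), (148.39820861816406, 147.20802307128906), 82.64139556884766)
mat side ((830.8991088867188, 223.16845703125), (1886.3587646484375, 2939.95947265625), 47.83461380004883)
```

```bash
python3 - <<'E'
from h import *
np.set_printoptions(precision=1,suppress=True)
f=4.444
L=[(75,90),(40,185)];R=[(360,165),(333,245)]
a=plane("top",[(360+x/f,160+y/f) for x,y in L+R],75)
l,r=a[:2].mean(0),a[2:].mean(0); d=l-r; print(a[:,:2],"c",(l+r)/2,np.linalg.norm(d),"yaw",yaw(d)-90, "module",(l+r)/2+54*d/np.linalg.norm(d))
# side plates: right outer plate top corners (565..690,232..260)
# mat by side corners from projection of the top estimate
b=np.float32(cv2.boxPoints(((536.2,-32.7),(150,150),82.64)));print(proj("side",np.c_[b,[3]*4]))
s=cv2.imread("pics/side0.png");k=5
print(C["top"]["R"].T@-C["top"]["t"])
c=cv2.resize(s[215:300,345:425],None,fx=7,fy=7,interpolation=cv2.INTER_CUBIC);c=np.clip(c.astype(float)*1.8+20,0,255)
cv2.imwrite("pics/end.png",c)
E
```

```text
[[ 559.1 -243.9]
 [ 503.8 -221.8]
 [ 513.3 -405.8]
 [ 467.3 -387.3]] c [ 510.9 -314.7   75. ] 168.73014191422754 yaw -14.0988393368023 module [ 524.1 -262.3   75. ]
[[304.3 233.5]
 [349.3 210. ]
 [317.7 179.9]
 [274.  200.7]]
[ 345.   -92.5 1039. ][ WARN:0@0.665] global loadsave.cpp:1063 imwrite_ Unsupported depth image for selected encoder is fallbacked to CV_8U.
```

View pics/end.png

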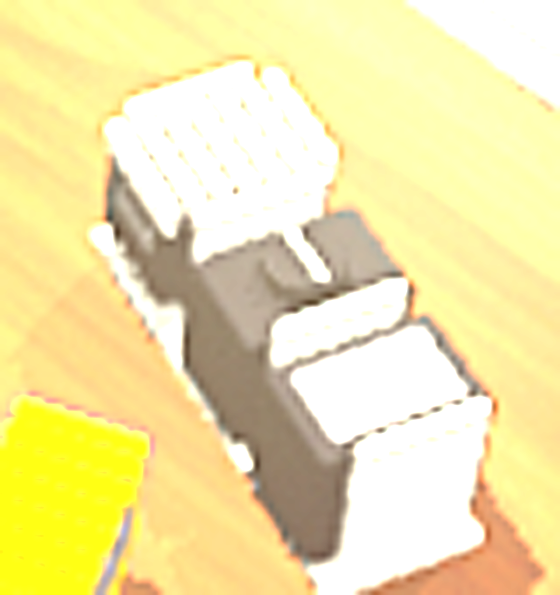

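```bash
python3 - <<'E'
from h import *
np.set_printoptions(precision=1,suppress=True)
f=4.444
T=lambda L:[(360+x/f,160+y/f) for x,y in L]; S=lambda L:[(345+x/7,215+y/7) for x,y in L]
# far-left, far-right, near-right, near-left
for n,z,t,s in (("plain",65,[(283,143),(335,155),(312,220),(265,205)],[(420,325),(470,385),(345,440),(290,380)]),
              ("fins",75,[(100,68),(175,95),(140,212),(65,180)],[(255,65),(335,155),(190,215),(108,130)])):
    for c,p in(("top",T(t)),("side",S(s))):
        Q=plane(c,p,z)[:,:2]; print(n,c,Q.mean(0),"len",np.linalg.norm(Q[0]-Q[3]),np.linalg.norm(Q[1]-Q[2]),"wid",np.linalg.norm(Q[0]-Q[1]),np.linalg.norm(Q[3]-Q[2]),"yaw",yaw(Q[0]-Q[3]),yaw(Q[1]-Q[2]),yaw(Q[0]-Q[1])-90,yaw(Q[3]-Q[2])-90)
    print("tri mean",tri(T(t),S(s)).mean(0))
print("dial",plane("top",T([(212,157)]),73),plane("side",S([(305,258)]),73))
# the near-plain/dial case bottom and row line of far end faces etc: near floor/plate bottoms
print("plate feet side",plane("side",S([(100,235),(243,460),(320,580)]),3))
E
```

```text
plain top [ 506.3 -372.9] len 38.36590573681493 41.00864114083778 wid 30.671447736306224 28.088118440559356 yaw -19.047557229213364 -22.492222492013365 -13.984293197332278 -18.765476545394918
plain side [ 504.6 -372.2] len 51.559962505834555 49.36278458114568 wid 28.628228578556868 29.109326707075546 yaw -15.731278929775526 -15.32446195009317 -14.475471201839994 -10.160405509388056
tri mean [ 505.3 -372.3   64.8]
fins top [ 530.4 -268.8] len 69.29658789470595 71.8627700685966 wid 45.73883795025129 46.191186317978804 yaw -19.080844615114117 -18.847925276898735 -21.085363445729627 -24.25472580879071
fins side [ 537.3 -269.3] len 62.47171201708939 59.22816134473313 wid 48.76340051748221 46.52684347317053 yaw -12.801186277424987 -15.05966010819784 -13.116049471134104 -9.077615563765804
tri mean [ 532.8 -270.4   78.6]
dial [[ 519.3 -321.6   73. ]] [[ 520.3 -323.3   73. ]]
plate feet side [[ 521.8 -231.3    3. ]
 [ 485.3 -335.3    3. ]
 [ 467.6 -386.4    3. ]]
```

Two views agree. The module is at about (533,-270), yaw about -16° (or that +180°), top about 75 mm. The rail base is at (551,299), yaw -12.7°, and the mat at (536,-33). I'll move over the module.

```bash
python3 -m crank '[[[1,-1,0,0,0,-2.6,1],[1,-1,0,0,0,-2.6,1],[1,-1,0,0,0,-2.6,1],[1,-1,0,0,0,-2.6,1],[1,-1,0,0,0,-2.6,1],[1,-1,0,0,0,-2.6,1],[1,-1,0,0,0,-2.6,1],[1,-1,0,0,0,-2.6,1]]]' 20
python3 -m crank '[[[1,-1,0,0,0,-2.6,1],[1,-1,0,0,0,-2.6,1],[1,-1,0,0,0,-2.6,1],[1,-1,0,0,0,-2.6,1],[1,-1,0,0,0,-2.6,1],[0.9,-1,0,0,0,-2.6,1],[0,-1,0,0,0,-2.6,1],[0,-1,0,0,0,-2.6,1]]]'
python3 -m crank '[[[0,-1,0,0,0,-2.6,1],[0,-1,0,0,0,-2.6,1],[0,-1,0,0,0,-2.6,1],[0,-1,0,0,0,-2.6,1],[0,-1,0,0,0,-2.6,1],[0,-1,0,0,0,-2.6,1],[0,-1,0,0,0,-2.6,1],[0,-1,0,0,0,-2.6,1]]]'
python3 -m crank '[[[0,-1,0,0,0,-2.6,1],[0,-1,0,0,0,-2.6,1],[0,-1,0,0,0,-2.6,1],[0,-1,0,0,0,-2.6,1],[0,-1,0,0,0,-2.6,1],[0,-1,0,0,0,-2.6,1],[0,-1,0,0,0,-2.6,1],[0,-1,0,0,0,-2.6,1]]]'
cat >> h.py <<'E'
from scipy.spatial.transform import Rotation as Ro
def st():
    s=arm.state(); R=Ro.from_quat(s["orientation"]).as_matrix()
    print("t %.2f"%s["time"],"pos",s["tool_pos"].round(1),"yawY %.1f"%yaw(R[:,1]),"x",R[:,0].round(3),"z",R[:,2].round(3),"F",s["contact_force"].round(1),"M",s["moment"].round(2),"w %.1f"%s["grip_width"],"q",s["q"].round(2))
E
python3 -c "
from h import *
st()"
```

```text
time: 1.1
tool_pos: [385.7, 395.9, 238.4]
orientation: [0.327, 0.945, -0.0, -0.0]
contact_force: [-0.4, 1.2, -0.3]
grip_width: 88.2
time: 2.1
tool_pos: [531.3, 195.8, 238.4]
orientation: [0.492, 0.871, -0.001, -0.001]
contact_force: [-0.1, -0.6, -0.7]
grip_width: 87.9
time: 3.1
tool_pos: [532.4, -4.6, 238.8]
orientation: [0.641, 0.767, 0.0, 0.0]
contact_force: [0.1, 0.0, 0.1]
grip_width: 88.4
time: 4.1
tool_pos: [532.2, -204.5, 238.8]
orientation: [0.769, 0.639, 0.0, -0.0]
contact_force: [0.3, 0.1, 0.6]
grip_width: 87.9
t 4.10 pos [ 532.2 -204.5  238.8] yawY -10.6 x [0.184 0.983 0.   ] z [ 0.  0. -1.] F [0.3 0.1 0.6] M [-0.04  0.06 -0.01] w 87.9 q [ 0.21  0.62  0.12  1.74 -0.1   0.79  0.2 ]
```

```bash
python3 -m crank '[[[0,-0.9,0,0,0,-1.8,1],[0,-0.9,0,0,0,-1.8,1],[0,-0.82,-1,0,0,-1.8,1],[0,0,-1,0,0,0,1],[0,0,-1,0,0,0,1],[0,0,-1,0,0,0,1],[0,0,-1,0,0,0,1],[0,0,-0.8,0,0,0,1]]]'
python3 -c "
from h import *
st();cv2.imwrite('pics/a.png',np.hstack([optics.snapshot(n)[130:330,250:550,::-1] for n in ('top','side')]))"
```

```text
time: 5.1
tool_pos: [532.5, -269.0, 92.6]
orientation: [0.798, 0.603, -0.0, -0.0]
contact_force: [0.1, -0.1, 0.5]
grip_width: 88.1
t 5.10 pos [ 532.5 -269.    92.6] yawY -15.9 x [0.273 0.962 0.   ] z [-0.  0. -1.] F [ 0.1 -0.1  0.5] M [-0.06  0.03  0.02] w 88.1 q [ 0.34  0.86  0.09  1.77 -0.14  0.52  0.25]
```

View pics/a.png

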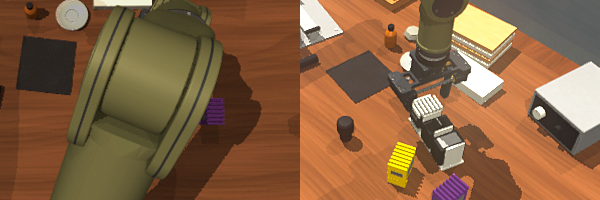

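The gripper straddles the fins end to end, so I'll descend and grip.

```bash
python3 -m crank '[[[0,0,-0.6,0,0,0,1],[0,0,-0.6,0,0,0,1],[0,0,-0.6,0,0,0,1],[0,0,-0.6,0,0,0,1]]]' 
python3 -m crank '[[[0,0,0,0,0,0,-1],[0,0,0,0,0,0,-1],[0,0,0,0,0,0,-1],[0,0,0,0,0,0,-1],[0,0,0,0,0,0,-1],[0,0,0,0,0,0,-1]]]' 25
python3 -c "
from h import *
st()"
```

```text
time: 5.7
tool_pos: [532.6, -268.5, 32.7]
orientation: [0.798, 0.603, 0.0, -0.0]
contact_force: [0.4, 0.1, -0.3]
grip_width: 88.3
time: 6.45
tool_pos: [533.0, -268.6, 34.1]
orientation: [0.798, 0.603, 0.0, 0.0]
contact_force: [-0.2, 0.6, 1.6]
grip_width: 66.0
t 6.45 pos [ 533.  -268.6   34.1] yawY -15.8 x [ 0.273  0.962 -0.   ] z [ 0.001 -0.    -1.   ] F [-0.2  0.6  1.6] M [-0.05 -0.04 -0.04] w 66.0 q [ 0.35  0.95  0.07  1.79 -0.15  0.41  0.25]
```

```bash
python3 -m crank '[[[0,0,0.4,0,0,0,-1],[0,0,0.6,0,0,0,-1],[0,0,0.8,0,0,0,-1],[0,0,0.8,0,0,0,-1],[0,0,0.8,0,0,0,-1],[0,0,0.8,0,0,0,-1],[0,0,0.8,0,0,0,-1],[0,0,0.5,0,0,0,-1]]]' 
python3 -c "
from h import *
st();s=optics.snapshot('side')[:,:,::-1];p=proj('side',[(533,-269,150)])[0].astype(int);print(p)
c=s[p[1]-45:p[1]+55,p[0]-60:p[0]+60];cv2.imwrite('pics/b.png',np.clip(cv2.resize(c,None,fx=5,fy=5,interpolation=2).astype(float)*1.3+10,0,255).astype(np.uint8))"
```

```text
time: 7.45
tool_pos: [532.9, -268.8, 173.4]
orientation: [0.798, 0.603, 0.001, 0.001]
contact_force: [1.0, 0.8, -3.6]
grip_width: 66.5
t 7.45 pos [ 532.9 -268.8  173.4] yawY -15.8 x [ 0.273  0.962 -0.   ] z [ 0.002 -0.001 -1.   ] F [ 1.   0.8 -3.6] M [-0.12  0.09  0.01] w 66.5 q [ 0.32  0.74  0.12  1.73 -0.13  0.68  0.24]
[378 214]
```

View pics/b.png

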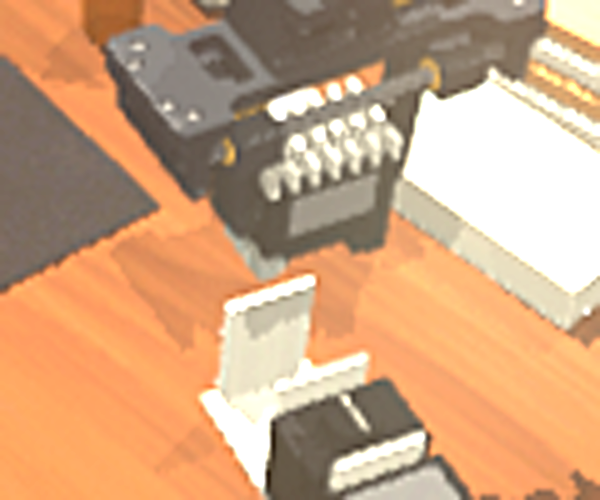

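The module is lifted level. Its steel foot is on the robot-side end (left in the picture), so the module's +x matches the rail's +x and no half turn is needed. Next I'll carry it to the mat.

```bash
python3 -m crank '[[[0,0.5,0,0,0,0,-1],[0,0.9,0,0,0,0.5,-1],[0,0.9,0,0,0,0.5,-1],[0,0.9,0,0,0,0.5,-1],[0,0.9,0,0,0,0.5,-1],[0,0.9,0,0,0,0.5,-1],[0,0.9,0,0,0,0.6,-1],[0,0.9,0,0,0,0,-1]]]' 
python3 -m crank '[[[0,0.9,0,0,0,0,-1],[0,0.9,0,0,0,0,-1],[0.1,0.84,-0.6,0,0,0,-1],[0,0,-0.9,0,0,0,-1],[0,0,-0.9,0,0,0,-1],[0,0,-0.9,0,0,0,-1],[0,0,-0.9,0,0,0,-1],[0,0,-0.8,0,0,0,-1]]]' 
python3 -c "
from h import *
st()"
```

```text
time: 8.5
tool_pos: [531.7, -95.4, 170.4]
orientation: [0.78, 0.625, -0.0, -0.001]
contact_force: [-0.4, -0.6, -3.1]
grip_width: 66.7
time: 9.5
tool_pos: [534.3, -31.1, 44.1]
orientation: [0.781, 0.625, -0.001, -0.001]
contact_force: [0.4, -0.0, -2.9]
grip_width: 66.5
t 9.50 pos [534.3 -31.1  44.1] yawY -12.7 x [0.219 0.976 0.   ] z [-0.002  0.001 -1.   ] F [ 0.4 -0.  -2.9] M [-0.11  0.04 -0.04] w 66.5 q [-0.07  0.89  0.08  1.97 -0.21  0.29 -0.04]
```

```bash
python3 -m crank '[[[0,0,-0.2,0,0,0,-1],[0,0,-0.16,0,0,0,-1],[0,0,-0.06,0,0,0,-1],[0,0,-0.04,0,0,0,-1],[0,0,0,0,0,0,-1]]]' 
python3 -c "
from h import *
st()"
```

```text
time: 10.12
tool_pos: [535.4, -32.5, 35.1]
orientation: [0.781, 0.624, 0.0, 0.0]
contact_force: [0.4, -0.8, -3.8]
grip_width: 66.1
t 10.12 pos [535.4 -32.5  35.1] yawY -12.7 x [0.221 0.975 0.   ] z [ 0.001 -0.    -1.   ] F [ 0.4 -0.8 -3.8] M [-0.15  0.07 -0.02] w 66.1 q [-0.07  0.91  0.07  1.97 -0.22  0.27 -0.04]
```

```bash
python3 -m crank '[[[0,0,-0.06,0,0,0,-1],[0,0,-0.04,0,0,0,-1],[0,0,0,0,0,0,-1]]]' 
python3 -c "
from h import *
st()"
```

```text
time: 10.5
tool_pos: [535.1, -32.5, 32.2]
orientation: [0.781, 0.624, 0.0, -0.0]
contact_force: [0.7, 0.6, -3.1]
grip_width: 66.0
t 10.50 pos [535.1 -32.5  32.2] yawY -12.7 x [0.22  0.975 0.   ] z [ 0.  0. -1.] F [ 0.7  0.6 -3.1] M [-0.06  0.04 -0.03] w 66.0 q [-0.07  0.92  0.07  1.97 -0.22  0.26 -0.04]
```

```bash
python3 -m crank '[[[0,0,-0.04,0,0,0,-1],[0,0,-0.02,0,0,0,-1],[0,0,0,0,0,0,-1]]]' 
python3 -c "
from h import *
st()"
```

```text
time: 10.88
tool_pos: [535.1, -32.5, 32.0]
orientation: [0.781, 0.624, 0.0, 0.0]
contact_force: [-1.7, 0.9, 9.5]
grip_width: 66.1
t 10.88 pos [535.1 -32.5  32. ] yawY -12.7 x [0.221 0.975 0.   ] z [ 0.001  0.    -1.   ] F [-1.7  0.9  9.5] M [ 0.02  0.54 -0.01] w 66.1 q [-0.07  0.92  0.07  1.97 -0.22  0.26 -0.04]
```

```bash
python3 -m crank '[[[0,0,0,0,0,0,1],[0,0,0,0,0,0,1],[0,0,0,0,0,0,1],[0,0,0,0,0,0,1],[0,0,0.8,0,0,0,1],[0,0,1,0,0,0,1],[0,0,1,0,0,0,1],[0,0,0.4,0,0,0,1]]]' 
python3 -m crank '[[[0,0,0,0,0,10,1],[0,0,0,0,0,10,1],[0,0,0,0,0,10,1],[0,0,0,0,0,10,1],[0,0,0,0,0,10,1],[0,0,0,0,0,10,1],[0,0,0,0,0,10,1],[0,0,0,0,0,10,1]]]' 
python3 -m crank '[[[0,0,0,0,0,10,1],[0,0,0,0,0,0,1]]]' 
python3 -c "
from h import *
st();s=optics.snapshot('side')[:,:,::-1];p=proj('side',[(535,-32,60)])[0].astype(int);print(p)
c=s[p[1]-50:p[1]+50,p[0]-60:p[0]+60];cv2.imwrite('pics/c.png',np.clip(cv2.resize(c,None,fx=5,fy=5,interpolation=2).astype(float)*1.3+10,0,255).astype(np.uint8))"
```

```text
time: 11.88
tool_pos: [535.8, -32.6, 111.8]
orientation: [0.781, 0.624, 0.001, 0.001]
contact_force: [0.2, -0.5, -1.0]
grip_width: 87.9
time: 12.88
tool_pos: [534.7, -32.5, 110.1]
orientation: [0.194, 0.981, 0.0, -0.001]
contact_force: [0.3, 0.1, 0.5]
grip_width: 88.3
time: 13.12
tool_pos: [534.8, -32.6, 110.2]
orientation: [0.112, 0.994, 0.0, -0.001]
contact_force: [-0.3, 0.3, -0.9]
grip_width: 88.4
t 13.12 pos [534.8 -32.6 110.2] yawY 77.1 x [-0.975  0.222  0.001] z [-0.001  0.001 -1.   ] F [-0.3  0.3 -0.9] M [ 0.03 -0.05  0.03] w 88.4 q [ 0.14  0.78 -0.27  1.94  0.41  0.48  0.92]
[310 190]
```

View pics/c.png

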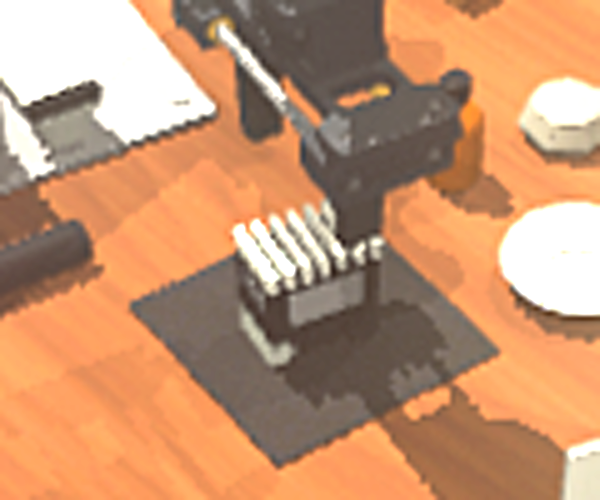

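The module stands upright, alone on the mat. I'll take it across the width.

```bash
python3 -m crank '[[[0,0,-0.6,0,0,0,1],[0,0,-0.7,0,0,0,1],[0,0,-0.7,0,0,0,1],[0,0,-0.6,0,0,0,1],[0,0,-0.5,0,0,0,1],[0,0,0,0,0,0,1]]]' 
python3 -m crank '[[[0,0,0,0,0,0,-1],[0,0,0,0,0,0,-1],[0,0,0,0,0,0,-1],[0,0,0,0,0,0,-1],[0,0,0,0,0,0,-1],[0,0,0,0,0,0,-1],[0,0,0,0,0,0,-1]]]' 45
python3 -c "
from h import *
st()"
```

```text
time: 13.92
tool_pos: [534.5, -32.5, 32.2]
orientation: [0.111, 0.994, -0.0, -0.001]
contact_force: [0.0, 0.5, 0.1]
grip_width: 87.8
time: 14.8
tool_pos: [535.2, -32.2, 33.4]
orientation: [0.111, 0.994, 0.0, 0.0]
contact_force: [-1.0, 1.4, 3.0]
grip_width: 43.7
t 14.80 pos [535.2 -32.2  33.4] yawY 77.3 x [-0.975  0.22  -0.   ] z [ 0.  0. -1.] F [-1.   1.4  3. ] M [0.26 0.12 0.03] w 43.7 q [ 0.08  0.91 -0.17  1.96  0.47  0.3   0.86]
```

Gripped at 43.7 mm with the module square in the jaws. Hook geometry in the base frame at a tilt of 0.45 rad: pre-hook origin is x=+12, z=23.5, so the TCP goes to about (570,269,51). I'll lift, carry and tilt.

```bash
python3 -m crank '[[[0,0,0.4,0,0,0,-1],[0,0,0.7,0,0,0,-1],[0,0,0.9,0,0,0,-1],[0,0,0.9,0,0,0,-1],[0,0,0.9,0,0,0,-1],[0,0.4,0.7,0,0,0,-1],[0.1,0.9,0.3,0,0,0,-1],[0.1,0.9,0,0,0,0,-1]]]' 
python3 -m crank '[[[0.15,0.9,0,0.71,3.15,0,-1],[0.15,0.9,0,0.71,3.15,0,-1],[0.15,0.9,0,0.71,3.15,0,-1],[0.15,0.9,0,0.71,3.15,0,-1],[0.15,0.9,0,0.71,3.15,0,-1],[0.15,0.9,0,0.71,3.15,0,-1],[0.15,0.9,0,0.71,3.15,0,-1],[0.15,0.9,0,0.71,3.15,0,-1]]]' 
python3 -m crank '[[[0,0.9,0,0,0,0,-1],[0,0.9,0,0,0,0,-1],[0,0.6,0,0,0,0,-1],[0,0.25,0,0,0,0,-1],[0,0,0,0,0,0,-1]]]' 
cat >> h.py <<'E'
Rb=Ro.from_euler("z",-12.7,degrees=True); Ob=np.array([551,299,0.])
def mod(d=30.4):
    s=arm.state(); R=Ro.from_quat(s["orientation"]).as_matrix(); Rm=np.c_[-R[:,0],R[:,1],-R[:,2]]
    o=s["tool_pos"]-Rm[:,2]*d; M=Rb.inv().as_matrix()@Rm
    print("module in base",Rb.inv().apply(o-Ob).round(1),"tilt %.3f"%np.arctan2(-M[2,0],M[0,0]),"yaw %.1f roll %.1f"%(yaw(M[:,0]),np.degrees(M[2,1])),"F base",Rb.inv().apply(s["contact_force"]).round(1))
E
python3 -c "
from h import *
st();mod()"
```

```text
time: 15.8
tool_pos: [540.2, 22.3, 154.1]
orientation: [0.112, 0.994, -0.0, 0.0]
contact_force: [-0.3, 0.1, -3.4]
grip_width: 43.7
time: 16.8
tool_pos: [570.3, 202.1, 153.1]
orientation: [0.108, 0.968, 0.024, -0.223]
contact_force: [-0.4, 0.1, -3.4]
grip_width: 43.1
time: 17.42
tool_pos: [570.1, 268.7, 153.4]
orientation: [0.108, 0.969, 0.024, -0.222]
contact_force: [0.1, 0.4, -2.9]
grip_width: 43.8
t 17.43 pos [570.1 268.7 153.4] yawY 77.3 x [-0.878  0.198  0.435] z [-0.425  0.095 -0.9  ] F [ 0.1  0.4 -2.9] M [-0.16 -0.72  0.04] w 43.8 q [-0.2   1.02 -0.44  1.21  0.08  1.31  0.81]
module in base [ 12.  -25.4 126. ] tilt 0.450 yaw -0.0 roll -0.0 F base [ 0.   0.4 -2.9]
```

```bash
python3 -m crank '[[[0,0,-0.5,0,0,0,-1],[0,0,-0.8,0,0,0,-1],[0,0,-0.8,0,0,0,-1],[0,0,-0.7,0,0,0,-1],[0,0,-0.5,0,0,0,-1],[0,0,-0.3,0,0,0,-1],[0,0,-0.2,0,0,0,-1],[0,0,0,0,0,0,-1]]]' 
python3 -c "
from h import *
st();mod();s=optics.snapshot('side')[:,:,::-1];t=optics.snapshot('top')[:,:,::-1];p=proj('side',[(551,280,50)])[0].astype(int);print(p)
f=lambda s,p:np.clip(cv2.resize(s[max(0,p[1]-50):p[1]+50,p[0]-40:p[0]+40],None,fx=5,fy=5,interpolation=2).astype(float)*1.3+10,0,255).astype(np.uint8)
p2=proj('top',[(551,280,50)])[0].astype(int)
cv2.imwrite('pics/d.png',np.hstack([f(s,p),f(t,p2)]))"
```

```text
time: 18.42
tool_pos: [569.8, 268.6, 63.6]
orientation: [0.108, 0.968, 0.025, -0.223]
contact_force: [-2.5, -6.6, 22.5]
grip_width: 43.6
t 18.43 pos [569.8 268.6  63.6] yawY 77.3 x [-0.877  0.198  0.438] z [-0.427  0.096 -0.899] F [-2.5 -6.6 22.5] M [-1.01  2.26  0.68] w 43.6 q [-0.2   1.13 -0.43  1.24  0.11  1.18  0.82]
module in base [ 11.8 -25.5  36.3] tilt 0.453 yaw -0.0 roll -0.0 F base [-1.  -7.  22.5]
[245 138]
```

View pics/d.png

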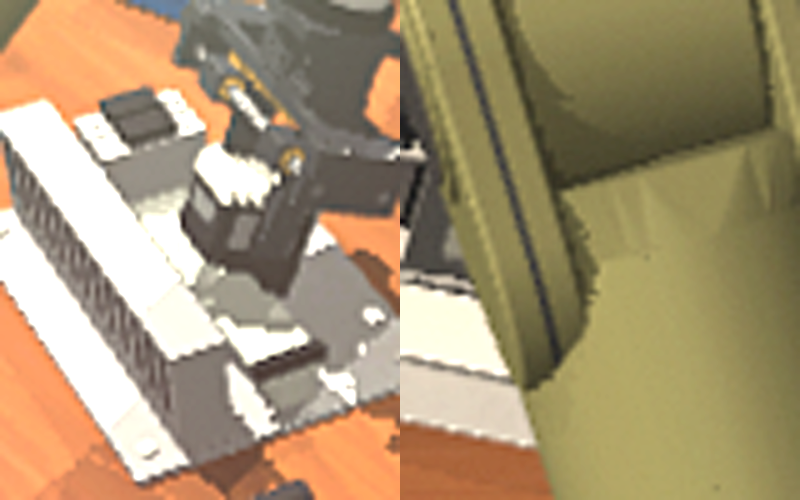

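There is unexpected contact (22 N up) at origin height 36. I'll back off 15 mm and compare the module's seen position with the projected one.

```bash
python3 - <<'E'
from h import *
s=arm.state();R=Ro.from_quat(s["orientation"]).as_matrix(); Rm=np.c_[-R[:,0],R[:,1],-R[:,2]];o=s["tool_pos"]-Rm[:,2]*30.4
im=cv2.imread("pics/d.png")
def dot(X,c):
    for q in proj("side",X): cv2.circle(im,(int((q[0]-205+.5)*5),int((q[1]-88+.5)*5)),3,c,-1)
L=[(x,y,z) for x in(-33,33) for y in(-22,22) for z in(18,70)]
dot(np.array(L)@Rm.T+o,(0,0,255))
dot(np.array([(32,-22,0),(22,-22,0),(15,-22,8),(15,-22,2),(-22,-22,0),(-15.5,-22,8)])@Rm.T+o,(255,0,0))
B=np.array([(20,-113,30),(-20,-113,30),(20,74,30),(-20,74,30),(-44,-140,82),(-80,-140,82),(100,-140,6),(20,74,80),(20,-22,26)])
dot(Rb.apply(B)+Ob,(0,255,0)); cv2.imwrite("pics/e.png",cv2.resize(im[:,:400],None,fx=1.4,fy=1.2))
E
python3 -m crank '[[[0,0,0.3,0,0,0,-1],[0,0,0.3,0,0,0,-1],[0,0,0.2,0,0,0,-1],[0,0,0,0,0,0,-1]]]'; python3 -c "
from h import *
st();mod()"
```

```text
time: 19.02
tool_pos: [570.4, 268.9, 78.4]
orientation: [0.108, 0.969, 0.025, -0.222]
contact_force: [0.4, 1.0, -3.4]
grip_width: 43.7
t 19.02 pos [570.4 268.9  78.4] yawY 77.3 x [-0.878  0.198  0.435] z [-0.425  0.096 -0.9  ] F [ 0.4  1.  -3.4] M [-0.1  -0.68 -0.01] w 43.7 q [-0.2   1.11 -0.43  1.24  0.11  1.2   0.82]
module in base [ 12.3 -25.1  51. ] tilt 0.450 yaw -0.0 roll 0.0 F base [ 0.1  1.  -3.4]
```

View pics/e.png

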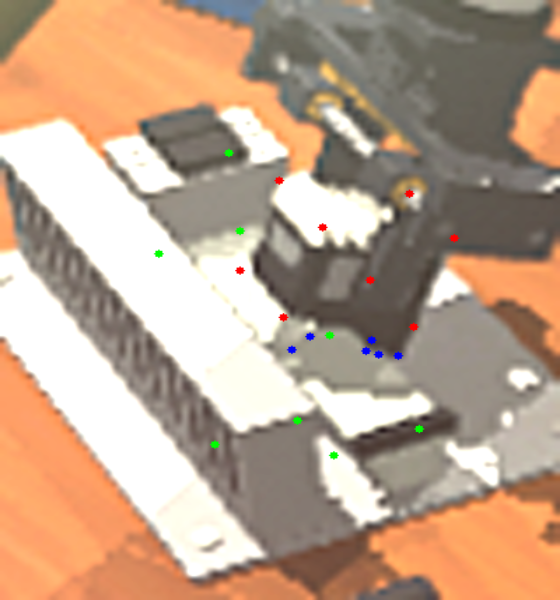

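```bash
python3 - <<'E'
from h import *
np.set_printoptions(precision=1,suppress=True)
T=lambda L:[(100+x/3,143+y/3) for x,y in L]; S=lambda L:[(190+x/3,95+(y-291)/3) for x,y in L]
b=lambda Q:Rb.inv().apply(Q-Ob)[:,:2]
print("rail top",b(plane("top",T([(165,94),(340,130),(155,138),(330,171)]),30)))
print("duct top",b(plane("top",T([(30,135),(338,200),(15,175),(330,243)]),82)))
print("rail side",b(plane("side",S([(170,388),(240,470),(135,400),(195,490)]),30)))
print("duct side",b(plane("side",S([(75,332),(188,470),(45,342),(150,487)]),82)))
# automatic: brightness profile across the strip in both first pictures, at several y
for n in("top","side"):
    g=cv2.cvtColor(cv2.imread(f"pics/{n}0.png"),6).astype(np.float32)
    xs=np.arange(-45,46,3.)
    acc=[]
    for y in range(-90,20,5):
        p=proj(n,Rb.apply(np.c_[xs,0*xs+y,0*xs+30])+Ob).astype(np.float32); acc.append(cv2.remap(g,p[:,0],p[:,1],1).ravel())
    print(n,list(zip(xs.astype(int),np.median(acc,0).astype(int))))
E
```

```text
rail top [[  29.8   53.8]
 [  30.7 -107.8]
 [ -10.7   51.2]
 [  -7.  -108.6]]
duct top [[ -35.6  130.2]
 [ -35.  -137.9]
 [ -71.   132.2]
 [ -71.3 -140.6]]
rail side [[  39.    55.6]
 [  43.2 -103. ]
 [  -1.6   54.7]
 [  -8.9 -108.7]]
duct side [[ -32.   127.7]
 [ -24.7 -136.6]
 [ -65.9  126.3]
 [ -66.1 -141.6]]
top [(np.int64(-45), np.int64(180)), (np.int64(-42), np.int64(180)), (np.int64(-39), np.int64(179)), (np.int64(-36), np.int64(180)), (np.int64(-33), np.int64(172)), (np.int64(-30), np.int64(100)), (np.int64(-27), np.int64(90)), (np.int64(-24), np.int64(128)), (np.int64(-21), np.int64(127)), (np.int64(-18), np.int64(125)), (np.int64(-15), np.int64(129)), (np.int64(-12), np.int64(162)), (np.int64(-9), np.int64(215)), (np.int64(-6), np.int64(225)), (np.int64(-3), np.int64(223)), (np.int64(0), np.int64(223)), (np.int64(3), np.int64(224)), (np.int64(6), np.int64(223)), (np.int64(9), np.int64(223)), (np.int64(12), np.int64(224)), (np.int64(15), np.int64(222)), (np.int64(18), np.int64(222)), (np.int64(21), np.int64(220)), (np.int64(24), np.int64(221)), (np.int64(27), np.int64(212)),
[... 461 characters left out ...]
1), np.int64(237)), (np.int64(-18), np.int64(237)), (np.int64(-15), np.int64(237)), (np.int64(-12), np.int64(216)), (np.int64(-9), np.int64(214)), (np.int64(-6), np.int64(251)), (np.int64(-3), np.int64(255)), (np.int64(0), np.int64(254)), (np.int64(3), np.int64(254)), (np.int64(6), np.int64(254)), (np.int64(9), np.int64(254)), (np.int64(12), np.int64(254)), (np.int64(15), np.int64(254)), (np.int64(18), np.int64(254)), (np.int64(21), np.int64(254)), (np.int64(24), np.int64(254)), (np.int64(27), np.int64(254)), (np.int64(30), np.int64(253)), (np.int64(33), np.int64(243)), (np.int64(36), np.int64(235)), (np.int64(39), np.int64(235)), (np.int64(42), np.int64(235)), (np.int64(45), np.int64(235))]
```

The rail strip is centred about 10 mm further +x than the plate's centre, and the duct agrees. The lip therefore touched the rail top. I'll correct the base origin, move over, and check whether the module rotated in the grip.

```bash
sed -i 's/Ob=np.array(\[551,299,0.\])/Ob=np.array([560.8,296.8,0.])/' h.py
python3 -m crank '[[[0.2,-0.04,0,0,0,0,-1],[0.19,-0.05,0,0,0,0,-1],[0,0,0,0,0,0,-1]]]'
python3 - <<'E'
from h import *
st();mod()
s=arm.state();R=Ro.from_quat(s["orientation"]).as_matrix(); Rm=np.c_[-R[:,0],R[:,1],-R[:,2]];o=s["tool_pos"]-Rm[:,2]*30.4
img=optics.snapshot("side")[:,:,::-1].copy(); cv2.imwrite("pics/raw_f.png",img)
p=proj("side",[o+Rm[:,2]*35])[0].astype(int);u0,v0=p[0]-28,p[1]-38;k=7
im=cv2.resize(img[v0:v0+76,u0:u0+56],None,fx=k,fy=k,interpolation=2);raw=im.copy()
def poly(X,c): cv2.polylines(im,[((proj("side",X)-[u0,v0]+.5)*k).astype(np.int32)],True,c,1)
for tilt,c in((0,(0,0,255)),(-.15,(0,255,0))):
    Rt=Rm@Ro.from_euler("y",tilt).as_matrix(); cc=np.array([0,0,49.4])
    f=lambda L:(np.array(L)-cc)@Rt.T+Rm@cc+o
    poly(f([(-33,-22,18),(-33,-22,70),(33,-22,70),(33,-22,18)]),c)
    poly(f([(-33,-22,18),(-33,-22,70),(-33,22,70),(-33,22,18)]),c)
print(u0,v0);cv2.imwrite("pics/f.png",np.hstack([raw,im]))
E
```

```text
time: 19.4
tool_pos: [580.5, 266.0, 77.8]
orientation: [0.109, 0.969, 0.025, -0.222]
contact_force: [-0.6, -0.0, -3.5]
grip_width: 43.5
t 19.40 pos [580.5 266.   77.8] yawY 77.2 x [-0.878  0.199  0.435] z [-0.425  0.096 -0.9  ] F [-0.6 -0.  -3.5] M [-0.16 -0.66  0.05] w 43.5 q [-0.2   1.12 -0.43  1.2   0.11  1.22  0.83]
module in base [ 12.8 -25.7  50.5] tilt 0.450 yaw -0.1 roll -0.0 F base [-0.6 -0.2 -3.5]
228 89
```

View pics/f.png

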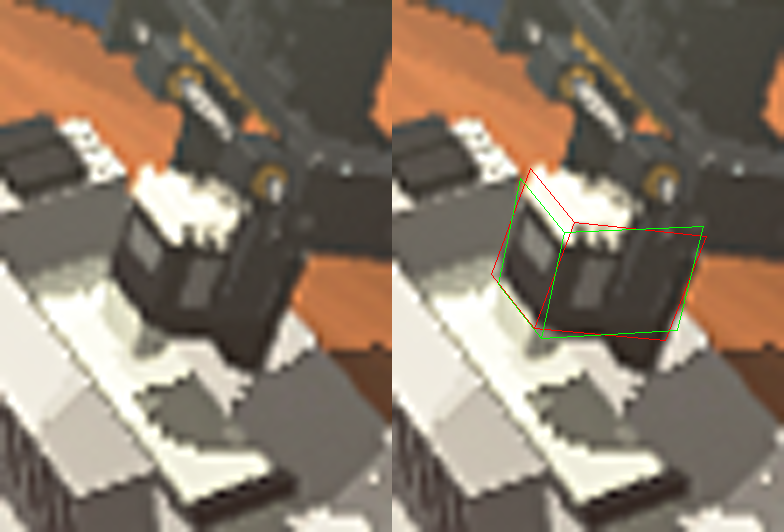

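```bash
python3 - <<'E'
from h import *
from scipy.optimize import least_squares
np.set_printoptions(precision=2,suppress=True)
s=arm.state();R=Ro.from_quat(s["orientation"]).as_matrix(); Rm=np.c_[-R[:,0],R[:,1],-R[:,2]];o=s["tool_pos"]-Rm[:,2]*30.4
L=np.array([(-33,-22,18),(-33,22,18),(32,-22,0),(-33,22,70),(22,-22,0)],float)
raw=np.array([(158,320),(112,280),(265,372),(140,168),(240,365)])/7-.5+[228,89]
cc=np.array([0,0,49.4])
def f(p,idx):
    Rt=Rm@Ro.from_euler("y",p[0]).as_matrix(); X=(L[idx]-cc+[p[1],0,p[2]])@Rt.T+Rm@cc+o
    return (proj("side",X)-raw[idx]).ravel()
for idx in([0,1,2],[0,1,2,3],[0,1,2,3,4]):
    r=least_squares(f,[0,0,0],args=(idx,)); print(idx,r.x,r.fun)
g=cv2.cvtColor(cv2.imread("pics/raw_f.png"),6); print(g[112:144,240:275:1])
E
```

```text
[0, 1, 2] [0.01 6.37 1.41] [-0.44  0.87  0.02 -1.18  0.46  0.32]
[0, 1, 2, 3] [-0.03  4.03  1.64] [-0.85  1.13 -0.38 -0.93  0.59 -0.2   0.67 -0.01]
[0, 1, 2, 3, 4] [-0.02  3.21  1.95] [-1.11  0.94 -0.64 -1.12  0.24 -0.21  0.56 -0.19  1.03  0.62]
[[156 235 239 ... 101  76  79]
 [109 241 180 ...  68  65  70]
 [128 253 245 ...  63  63  62]
 ...
 [204 254 254 ... 107 108 109]
 [170 239 254 ... 106 107 108]
 [242 169 254 ... 107 107 106]]
```

The corner fit gives essentially no rotation in the grip (-0.03 to 0 rad). The side view's 3 mm bias is the same for the rail and the module. I'll lower beside the far edge carefully.

```bash
python3 -m crank '[[[0,0,-0.2,0.2,1,0,-1],[0,0,-0.3,0,0,0,-1],[0,0,-0.2,0,0,0,-1],[0,0,-0.1,0,0,0,-1],[0,0,0,0,0,0,-1]]]'
python3 -c "
from h import *
mod()"
python3 -m crank '[[[0,0,-0.12,0,0,0,-1],[0,0,-0.1,0,0,0,-1],[0,0,-0.06,0,0,0,-1],[0,0,0,0,0,0,-1]]]'
python3 -c "
from h import *
st();mod()"
```

```text
time: 20.08
tool_pos: [579.7, 266.5, 58.1]
orientation: [0.108, 0.967, 0.025, -0.231]
contact_force: [-0.4, 0.5, -3.3]
grip_width: 43.8
module in base [ 11.4 -25.4  30.9] tilt 0.469 yaw -0.0 roll -0.0 F base [-0.5  0.4 -3.3]
time: 20.58
tool_pos: [579.8, 266.4, 51.1]
orientation: [0.108, 0.967, 0.025, -0.231]
contact_force: [-0.1, 0.6, -3.4]
grip_width: 43.3
t 20.57 pos [579.8 266.4  51.1] yawY 77.3 x [-0.87   0.197  0.452] z [-0.441  0.099 -0.892] F [-0.1  0.6 -3.4] M [-0.13 -0.69 -0.03] w 43.3 q [-0.2   1.17 -0.43  1.19  0.11  1.21  0.84]
module in base [ 11.5 -25.5  24. ] tilt 0.469 yaw -0.1 roll -0.0 F base [-0.3  0.6 -3.4]
```

No contact now. I'll slide the lip in under the edge (base -x).

```bash
python3 -m crank '[[[-0.1,0.022,0,0,0,0,-1],[-0.1,0.022,0,0,0,0,-1],[-0.1,0.022,0,0,0,0,-1],[0,0,0,0,0,0,-1]]]'
python3 -c "
from h import *
mod()"
python3 -m crank '[[[-0.08,0.018,0,0,0,0,-1],[-0.08,0.018,0,0,0,0,-1],[0,0,0,0,0,0,-1]]]'
python3 -c "
from h import *
mod()"
```

```text
time: 21.08
tool_pos: [572.1, 268.2, 51.4]
orientation: [0.108, 0.967, 0.025, -0.231]
contact_force: [-0.1, 0.2, -3.9]
grip_width: 43.6
module in base [  3.6 -25.4  24.2] tilt 0.469 yaw -0.0 roll -0.0 F base [-0.1  0.1 -3.9]
time: 21.45
tool_pos: [568.2, 269.1, 51.3]
orientation: [0.108, 0.967, 0.025, -0.231]
contact_force: [0.1, -0.5, -4.3]
grip_width: 43.5
module in base [ -0.5 -25.4  24.2] tilt 0.469 yaw -0.0 roll -0.0 F base [ 0.2 -0.5 -4.3]
```

```bash
python3 -m crank '[[[-0.06,0.013,0,0,0,0,-1],[-0.04,0.009,0,0,0,0,-1],[0,0,0,0,0,0,-1]]]'
python3 -c "
from h import *
mod()"
python3 -m crank '[[[-0.04,0.009,0,0,0,0,-1],[-0.04,0.009,0,0,0,0,-1],[0,0,0,0,0,0,-1]]]'
python3 -c "
from h import *
mod()"
```

```text
time: 21.82
tool_pos: [566.3, 269.4, 51.2]
orientation: [0.108, 0.967, 0.025, -0.23]
contact_force: [1.0, -0.8, -2.9]
grip_width: 43.5
module in base [ -2.4 -25.5  24.1] tilt 0.468 yaw -0.1 roll -0.0 F base [ 1.2 -0.5 -2.9]
time: 22.2
tool_pos: [565.6, 269.5, 51.3]
orientation: [0.108, 0.967, 0.026, -0.229]
contact_force: [3.9, -0.7, -3.0]
grip_width: 43.6
module in base [ -2.9 -25.5  24.1] tilt 0.465 yaw -0.1 roll -0.0 F base [ 4.   0.2 -3. ]
```

The lip is under the edge: contact at ox≈-2.7 with a light 4 N push, so the rail is probably about 2.5 mm further +x. Now I'll rock down in stages around the lip.

```bash
python3 -m crank '[[[0.02,-0.004,-0.03,-0.4,-1.8,0,-1],[0,0,-0.026,-0.41,-1.81,0,-1],[0,0,0,0,0,0,-1]]]'
python3 -c "
from h import *
mod()"
python3 -m crank '[[[-0.015,0.003,-0.008,-0.63,-2.8,0,-1],[-0.015,0.003,-0.008,-0.63,-2.79,0,-1],[0,0,0,0,0,0,-1]]]'
python3 -c "
from h import *
st();mod()"
```

```text
time: 22.58
tool_pos: [564.1, 270.0, 50.2]
orientation: [0.108, 0.974, 0.022, -0.2]
contact_force: [1.1, -0.7, -2.5]
grip_width: 43.5
module in base [ -2.8 -25.4  22.2] tilt 0.404 yaw -0.0 roll -0.0 F base [ 1.2 -0.5 -2.5]
time: 22.95
tool_pos: [561.9, 270.9, 50.0]
orientation: [0.109, 0.982, 0.016, -0.152]
contact_force: [-2.1, 1.0, -1.2]
grip_width: 43.8
t 22.95 pos [561.9 270.9  50. ] yawY 77.4 x [-0.93   0.209  0.303] z [-0.296  0.066 -0.953] F [-2.1  1.  -1.2] M [ 0.11 -0.04 -0.02] w 43.8 q [-0.24  1.07 -0.38  1.41  0.17  0.95  0.76]
module in base [ -2.5 -25.1  21. ] tilt 0.308 yaw 0.0 roll -0.0 F base [-2.3  0.6 -1.2]
```

```bash
python3 -m crank '[[[0.01,-0.002,-0.018,-0.68,-3,0,-1],[0.01,-0.002,-0.018,-0.68,-3.05,0,-1],[0,0,0,0,0,0,-1]]]'
python3 -c "
from h import *
st();mod()"
```

```text
time: 23.32
tool_pos: [560.3, 272.3, 49.3]
orientation: [0.109, 0.989, 0.011, -0.101]
contact_force: [-3.8, 1.2, 1.5]
grip_width: 43.5
t 23.32 pos [560.3 272.3  49.3] yawY 77.4 x [-0.956  0.214  0.202] z [-0.197  0.044 -0.979] F [-3.8  1.2  1.5] M [ 0.45  1.   -0.03] w 43.5 q [-0.29  1.02 -0.34  1.51  0.22  0.81  0.69]
module in base [ -1.3 -24.   19.6] tilt 0.203 yaw 0.1 roll -0.0 F base [-3.9  0.4  1.5]
```

```bash
python3 -m crank '[[[0.01,-0.002,-0.024,-0.64,-2.83,0,-1],[0.01,-0.002,-0.024,-0.64,-2.83,0,-1],[0,0,0,0,0,0,-1]]]'
python3 -c "
from h import *
st();mod()"
```

```text
time: 23.7
tool_pos: [559.3, 272.4, 47.2]
orientation: [0.11, 0.993, 0.005, -0.052]
contact_force: [-8.2, 2.1, 4.0]
grip_width: 43.4
t 23.70 pos [559.3 272.4  47.2] yawY 77.4 x [-0.971  0.217  0.104] z [-0.102  0.021 -0.995] F [-8.2  2.1  4. ] M [0.74 2.   0.06] w 43.4 q [-0.34  0.98 -0.28  1.6   0.26  0.67  0.62]
module in base [  0.8 -24.2  17. ] tilt 0.104 yaw 0.1 roll -0.1 F base [-8.5  0.2  4. ]
```

```bash
python3 -m crank '[[[-0.03,0.007,-0.025,-0.65,-2.9,0,-1],[-0.03,0.007,-0.025,-0.65,-2.9,0,-1],[0,0,0,0,0,0,-1]]]'
python3 -c "
from h import *
st();mod()"
```

```text
time: 24.08
tool_pos: [557.7, 272.5, 46.5]
orientation: [0.11, 0.994, -0.001, 0.0]
contact_force: [-12.2, 1.0, 11.3]
grip_width: 43.5
t 24.07 pos [557.7 272.5  46.5] yawY 77.4 x [-0.976  0.218 -0.001] z [ 0.    -0.002 -1.   ] F [-12.2   1.   11.3] M [ 0.43  2.25 -0.08] w 43.5 q [-0.42  0.95 -0.19  1.7   0.32  0.53  0.54]
module in base [  2.4 -24.4  16.1] tilt -0.001 yaw 0.1 roll -0.1 F base [-12.1  -1.7  11.3]
```

```bash
python3 -m crank '[[[-0.05,0.011,-0.01,0,0,0,-1],[-0.05,0.011,-0.02,0,0,0,-1],[0,0,0,0,0,0,-1]]]'
python3 -c "
from h import *
st();mod()"
```

```text
time: 24.45
tool_pos: [557.6, 272.5, 46.5]
orientation: [0.111, 0.994, -0.001, 0.002]
contact_force: [-8.9, 0.8, 14.4]
grip_width: 43.9
t 24.45 pos [557.6 272.5  46.5] yawY 77.3 x [-0.976  0.22  -0.003] z [ 0.003 -0.001 -1.   ] F [-8.9  0.8 14.4] M [0.17 1.74 0.02] w 43.9 q [-0.43  0.95 -0.19  1.7   0.32  0.52  0.53]
module in base [  2.3 -24.4  16.1] tilt -0.003 yaw 0.0 roll -0.0 F base [-8.9 -1.2 14.4]
```

```bash
python3 -m crank '[[[-0.08,0.018,0,0,0,0,-1],[-0.08,0.018,0,0,0,0,-1],[0,0,0,0,0,0,-1]]]'
python3 -c "
from h import *
st();mod()"
```

```text
time: 24.82
tool_pos: [557.4, 272.5, 46.5]
orientation: [0.111, 0.994, 0.0, 0.005]
contact_force: [-2.7, -0.8, 8.3]
grip_width: 43.9
t 24.82 pos [557.4 272.5  46.5] yawY 77.2 x [-0.975  0.221 -0.009] z [ 0.009 -0.001 -1.   ] F [-2.7 -0.8  8.3] M [-0.08  0.15  0.13] w 43.9 q [-0.43  0.95 -0.18  1.71  0.32  0.51  0.53]
module in base [  2.3 -24.4  16.1] tilt -0.009 yaw -0.1 roll 0.1 F base [-2.5 -1.4  8.3]
```

It appears seated (origin z 16.1, level, pull-in moment gone). I'll release, rise, and press on the foot end of the fins with shut fingers to be sure.

```bash
python3 -m crank '[[[0,0,0,0,0,0,1],[0,0,0,0,0,0,1],[0,0,0,0,0,0,1],[0,0,0,0,0,0,1],[0,0,0,0,0,0,1],[0,0,0.6,0,0,0,1],[0,0,0.9,0,0,0,1],[0,0,0.9,0,0,0,1]]]'
python3 -m crank '[[[-0.31,0.07,0.2,0,0,0,0],[-0.31,0.07,0,0,0,0,-1],[-0.32,0.07,0,0,0,0,-1],[0,0,0,0,0,0,-1],[0,0,0,0,0,0,-1],[0,0,0,0,0,0,-1],[0,0,0,0,0,0,-1],[0,0,0,0,0,0,-1]]]'
python3 - <<'E'
from h import *
st()
img=optics.snapshot("side")[:,:,::-1].copy();cv2.imwrite("pics/raw_g.png",img)
E
```

```text
time: 25.82
tool_pos: [556.8, 271.8, 107.0]
orientation: [0.111, 0.994, -0.0, 0.005]
contact_force: [0.6, 0.4, 0.5]
grip_width: 88.2
time: 26.82
tool_pos: [533.3, 276.9, 110.3]
orientation: [0.111, 0.994, -0.001, 0.005]
contact_force: [-0.6, -0.3, 0.7]
grip_width: 10.0
t 26.82 pos [533.3 276.9 110.3] yawY 77.2 x [-0.975  0.221 -0.009] z [ 0.009 -0.002 -1.   ] F [-0.6 -0.3  0.7] M [-0.    0.01  0.04] w 10.0 q [-0.44  0.83 -0.21  1.75  0.29  0.59  0.52]
```

```bash
python3 -m crank '[[[0,0,-0.4,0,0,0,-1],[0,0,-0.3,0,0,0,-1],[0,0,-0.12,0,0,0,-1],[0,0,-0.08,0,0,0,-1],[0,0,-0.06,0,0,0,-1],[0,0,0,0,0,0,-1]]]'
python3 -c "
from h import *
st()"
python3 -m crank '[[[0,0,-0.05,0,0,0,-1],[0,0,-0.05,0,0,0,-1],[0,0,0,0,0,0,-1]]]'
python3 -c "
from h import *
st()"
```

```text
time: 27.62
tool_pos: [533.2, 277.0, 86.6]
orientation: [0.111, 0.994, -0.0, 0.005]
contact_force: [-1.3, -0.3, 2.0]
grip_width: 0.6
t 27.62 pos [533.2 277.   86.6] yawY 77.3 x [-0.975  0.221 -0.009] z [ 0.009 -0.002 -1.   ] F [-1.3 -0.3  2. ] M [ 0.07  0.09 -0.02] w 0.6 q [-0.45  0.87 -0.2   1.76  0.31  0.54  0.51]
time: 28.0
tool_pos: [533.2, 277.0, 86.4]
orientation: [0.111, 0.994, -0.0, 0.005]
contact_force: [-4.9, -2.2, 19.3]
grip_width: 0.4
t 28.00 pos [533.2 277.   86.4] yawY 77.2 x [-0.975  0.221 -0.01 ] z [ 0.01  -0.002 -1.   ] F [-4.9 -2.2 19.3] M [-0.57  1.11 -0.01] w 0.4 q [-0.45  0.87 -0.19  1.76  0.31  0.54  0.51]
```

19 N on the foot end moved it only 0.2 mm, with the top at 86.4 mm (home is 86). So it's snapped and firm. I'll withdraw for a final look.

```bash
python3 -m crank '[[[0,0,0.4,0,0,0,-1],[0,0,0.9,0,0,0,-1],[0,0,0.9,0,0,0,-1],[0,0,0.9,0,0,0,-1],[0,0,0.9,0,0,0,0],[0,-0.5,0.5,0,0,0,1],[0,-0.9,0,0,0,0,1],[0,-0.9,0,0,0,0,1]]]'
python3 -m crank '[[[0,-0.9,0,0,0,0,1],[0,-0.9,0,0,0,0,1],[0,-0.9,0,0,0,0,1],[0,-0.9,0,0,0,0,1],[0,-0.9,0,0,0,0,1],[0,-0.9,0,0,0,0,1],[0,-0.5,0,0,0,0,1],[0,0,0,0,0,0,1]]]'
python3 - <<'E'
from h import *
st()
s=optics.snapshot("side")[:,:,::-1].copy();t=optics.snapshot("top")[:,:,::-1].copy()
cv2.imwrite("pics/raw_hs.png",s);cv2.imwrite("pics/raw_ht.png",t)
def pl(im,n,ox,c):
    X=np.array([(ox-33,y,86) for y in(-46.4,-2.4)]+[(ox+33,y,86) for y in(-2.4,-46.4)])
    cv2.polylines(im,[(proj(n,Rb.apply(X)+Ob)*k+.5*k-np.array(o)*k).astype(np.int32)],True,c,1)
k=5;o=(200,90);a=cv2.resize(s[90:180,200:280],None,fx=k,fy=k,interpolation=2)
pl(a,"side",2.3,(0,0,255))
o=(125,150);b=cv2.resize(t[150:240,125:205],None,fx=k,fy=k,interpolation=2);pl(b,"top",2.3,(0,0,255))
full=cv2.resize(t[60:290,60:500],(800,int(230*800/440)))[:]
cv2.imwrite("pics/h.png",np.vstack([cv2.resize(np.hstack([a,b]),(640,360)),cv2.resize(t[90:290,100:500],(480,240))[:, :].copy() if 0 else np.hstack([cv2.resize(t[90:290,100:500],(400,200)),cv2.resize(s[90:290,180:420],(240,200))])]))
# changes elsewhere between first and last pictures
for n,im in(("top",t),("side",s)):
    d=cv2.absdiff(im,cv2.imread(f"pics/{n}0.png")).max(2)
    m=cv2.morphologyEx((d>60).astype(np.uint8),2,np.ones((2,2),np.uint8)); q,l,stt,ce=cv2.connectedComponentsWithStats(m)
    print(n,[(ce[i].round().astype(int).tolist(),int(stt[i,4])) for i in range(1,q) if stt[i,4]>15])
E
```

```text
time: 29.0
tool_pos: [532.7, 216.3, 195.5]
orientation: [0.112, 0.994, -0.002, 0.004]
contact_force: [-0.1, -0.5, 0.5]
grip_width: 38.9
time: 30.0
tool_pos: [532.7, 70.0, 195.9]
orientation: [0.112, 0.994, -0.001, 0.004]
contact_force: [-0.1, -0.8, 0.1]
grip_width: 88.2
t 30.00 pos [532.7  70.  195.9] yawY 77.1 x [-0.975  0.223 -0.008] z [ 0.008 -0.003 -1.   ] F [-0.1 -0.8  0.1] M [0.04 0.03 0.01] w 88.2 q [-0.04  0.64 -0.28  1.88  0.29  0.65  0.84]
top [([209, 99], 126), ([198, 106], 34), ([206, 106], 17), ([218, 113], 80), ([210, 113], 19), ([168, 120], 16), ([215, 174], 5219), ([181, 147], 93), ([163, 147], 36), ([390, 181], 109), ([374, 191], 70), ([391, 188], 26), ([140, 189], 19), ([391, 194], 20), ([177, 211], 1215), ([265, 197], 22), ([384, 203], 85), ([218, 207], 58), ([168, 222], 806), ([228, 220], 157), ([97, 263], 667), ([237, 223], 16), ([216, 253], 290), ([213, 236], 17), ([414, 250], 435), ([233, 240], 81), ([225, 249], 19), ([63, 252], 176), ([76, 252], 50), ([462, 253], 27), ([240, 267], 119), ([248, 257], 42), ([228, 258], 25), ([158, 295], 6737), ([225, 273], 19), 
[... 319 characters left out ...]
62], 24), ([259, 381], 845), ([315, 371], 207), ([343, 376], 22), ([242, 395], 36)]
side [([10, 4], 93), ([120, 58], 6851), ([250, 10], 68), ([13, 26], 30), ([274, 63], 503), ([290, 112], 1577), ([258, 88], 28), ([158, 94], 141), ([65, 100], 98), ([42, 119], 423), ([51, 105], 36), ([111, 108], 54), ([124, 143], 2191), ([153, 117], 77), ([68, 131], 309), ([97, 122], 85), ([254, 143], 470), ([92, 144], 60), ([50, 162], 168), ([106, 186], 378), ([55, 173], 37), ([119, 174], 64), ([45, 198], 297), ([264, 309], 16395), ([92, 199], 252), ([55, 196], 16), ([58, 205], 18), ([114, 202], 19), ([60, 243], 205), ([383, 234], 160), ([374, 237], 33), ([370, 238], 30), ([368, 253], 146), ([151, 387], 270)]
```

View pics/h.png

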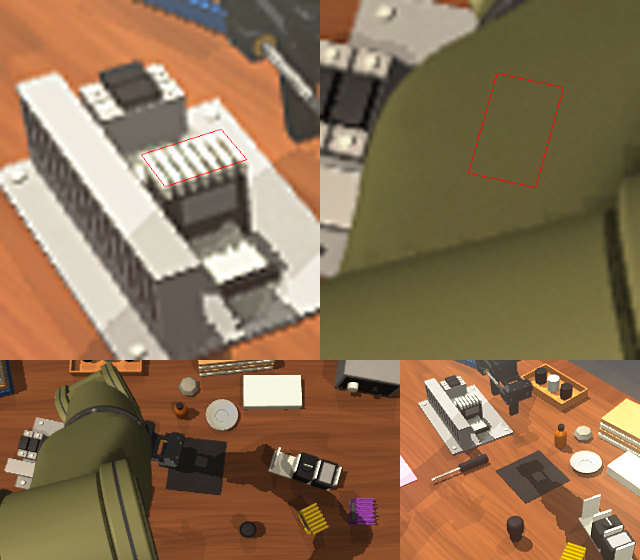

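The side view shows the module flat and square on the rail, matching the predicted outline to about 1 px, with duct, terminals and clamp unmoved. The yellow decoy only changed by shadow. Handing in.

```bash
python3 -c "
from rig import arm
print(arm.close_job())"
```

```text
the job is handed in; nothing more can be done
None
```

The module is on the rail, flat and apparently snapped home, and the job was handed in at about 30 s.

I lifted it from the rack by its end faces, stood it on the mat, let go, and took it again across its width. I then hooked the lip under the far edge at about 0.47 rad and rocked it down to level.

**Checks that passed**
- **Seating:** the origin read z = 16.1 mm (16 expected) and the module was level.
- **Press test:** after letting go I pressed the foot end of the fins with 19 N. It moved about 0.2 mm, with the top at 86.4 mm (86 expected).
- **Last side view:** the module sits square on the bare stretch, about 24 mm to the -y side of the rail's middle. The duct, terminals and clamp look unmoved, and the robot was clear of everything.

**What went wrong or disagreed**
- **First approach:** I took the plate's centre as the rail's position, which was about 10 mm off. The lip pressed on the rail top with about 22 N before I backed off and measured the rail itself.
- **Rail position across the rail:** the estimates from top view, side view and hook contact differed by about 3 mm, so I judged the final x position partly by contact.
- **Not confirmed:** the foot's own reading was not available, so the snap rests on the height and the press test. The arm blocked the last top view of the rail. The first-to-last picture comparison was swamped by the arm and its shadows, so I judged that the other things stayed put by eye.

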